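Cull the bad handle blocks and hold the good one in the jig corner

TASK

Three wooden handle blocks lie on the bench: first put the two faulty ones (one is too short, one has a corner cut out) into the blue offcut bin. Then set the good block flat on the green drilling jig, with a long side against the long fence and one end against the end stop, and press it firmly into that corner so that it bears flush on both. Finish while still pressing it there with the gripper: do not let go; leave the glue bottle, brush and jar where they are.

Things in the scene. Friction and masses are not known exactly. Their poses are not given: they have to be found in the camera images.
- sound_block: The good block: light wood, full rectangular, 80 (its x) x 45 (its y) x 50 mm high, about 130 g, standing on the bench. Origin at the centre of its underside, z up.
- short_block: Faulty block, too short: same wood, 58 (its x) x 45 (its y) x 50 mm high. Origin at the centre of its underside, z up.
- notched_block: Faulty block with a corner cut out: same wood, outline 80 (its x) x 45 (its y) x 50 mm high, with the corner at its +x, +y end missing over the full height (22 mm along x, 16 mm along y). Origin at the centre of the underside of the full outline, z up. Within 18 mm of the origin along x it has its full width.
- bin: Blue open-topped offcut bin, fixed, outside 260 (its x) x 170 (its y) x 55 mm high, walls and floor 5 mm. Origin at the centre of its underside, z up.
- jig: Drilling jig, fixed: square green-painted board 200 x 200 x 18 mm thick carrying two low aluminium fences at a right angle. Origin at the centre of its underside; x points towards the end stop, y away from the long fence, z up. It may stand left or right of the blocks, the bin on the other side. Blocks slide on board and fences with a friction coefficient of 0.5 to 0.7, so drag alone can feel like a stop.
- long_fence: Rigid fence of the jig along the jig's x, 160 x 24 mm and 14 mm high above the board; its working face looks along the jig's +y. Origin at the centre of its underside, on the board.
- end_stop: Rigid stop of the jig along the jig's y, 24 x 124 mm and 14 mm high above the board; its working face looks along the jig's -x. Origin at the centre of its underside, on the board.
- corner (a point): The inner corner of the jig, where the working faces of both fences meet at the board's top (18 mm above the bench); axes as the jig's. The good block fully home has its origin 40 mm from here along -x and 22.5 mm along +y; either end may face the stop.
- glue: Bystander, leave alone: white glue bottle, 56 mm diameter, 130 mm high. Origin at the centre of its underside.
- brush: Bystander, leave alone: flat paint brush, 200 mm long, 42 mm wide, 20 mm high, lying crosswise on the bench beyond the blocks. Origin on its underside near mid-length.
- jar: Bystander, leave alone: amber screw jar with a steel lid, 60 mm diameter, 70 mm high. Origin at the centre of its underside.

How it is judged:
By the outcome, as a careful person would: the job done as asked, in the order asked, and still so for the second after the job is handed in, while the arm keeps its last pose, push and grip.
It also fails if it takes over 67 s, if anything falls off the work surface, if the arm or the gripper's body presses on something with over 40 N, if the wrist force passes 120 N, or if a joint passes its speed limit or range.

ROBOT

A 6-joint arm with a two-finger parallel gripper is mounted at the origin on the work surface. World frame = base frame: x ahead of the robot, y to its left, z up, the work surface at z = 0. Lengths are in m, angles in rad, forces in N, time in s.
With the tool pointing down it reaches from about 0.425 to 0.95 m from the base axis. Payload 3.5 kg.
Tool frame: the origin (TCP) lies between the finger pads; the fingertips stand 19 mm ahead of it and the grasp point (between the pads) is the TCP; z points along the fingers, y is the direction in which the jaws open and shut (so a half turn about z gives the same grasp; the last joint's range is limited). The gripper opens to 85 mm and grips with 20 to 120 N. Pads are 22 mm wide; open, the fingers measure 114 mm over their backs; the gripper's body (76 mm by 85 mm) begins 54 mm behind the grasp point. The pads swing forward as they close: fully open they stand 13 mm farther back than shut.
Start: joints at [1.079, 0.286, 1.577, -0, 1.279, -0.15], TCP at [0.226, 0.636, 0.25] pointing down, gripper open.
Joint ranges: [-2.77, 2.77], [-0.9, 2.22], [0.21, 2.48], [-1.53, 4.67], [0.24, 2.81], [-2.84, 2.84]. Speed limits (rad/s): [2.79, 2.79, 3.14, 3.14, 3.14, 3.14].

INTERFACE

Orientations are given as a 3x3 rotation matrix whose columns are the frame's x, y, z axes.
In Python, from rig import robot gives the robot as it stands. The module is installed in compiled form; this text tells all that it offers. Calls block until the motion is done:
- robot.movep(position, orientation): joint-space move of the TCP to a pose.
- robot.move_linear(position, orientation=None, speed=0.15): straight line of the TCP; orientation=None keeps the orientation; speed is the mean speed in m/s.
- robot.move_joints(angles): joint-space move.
- robot.grip(opening): opening from 0.0 (shut) to 1.0 (fully open); the grip force is fixed at half the most; returns when the fingers have stopped.
- robot.wait(seconds).
- robot.ik(position, orientation): joint angles nearest the present ones, or None.
- robot.state(): the state.
- robot.grab_frame(name): name is "side" or "top"; returns a dict with "pixels" (384x512x3 uint8, red, green, blue), "z_map" (384x512 float32, m along the optical axis (not along the pixel's ray), 0 where there is no reading), "fovy" (degrees; the focal length in pixels is half the picture's height over the tangent of half this angle, whatever the lens; pixels are square), "cx", "cy" (the principal point, pixels), "distortion" ([k1, k2, p1, p2, k3] as OpenCV has them; the pictures are not rectified), "world_from_camera" (4x4, takes a point from camera to world coordinates). Camera axes: x right, y up, looking along -z (the intrinsics and any distortion apply to the point x, -y, -z); pixel columns grow to the right and rows downward; lengths in m; the calibration is good to about 2 mm. A picture is of the moment at which its call begins.
A pose or a line that the arm cannot do raises robot.Unreachable and nothing moves.
- robot.job_done(): hands the job in, once; it reports no verdict.
The state is a dict: "time_s": time; "qpos": joint angles; "joint_vel": joint speeds; "joint_torque": joint torques, N m; "ee_pos": TCP position; "tcp_rot": TCP orientation; "ft_force": force on the tool from outside, world axes, zero at the start; "ft_torque": the same for the moment, N m; "gripper_width": opening from 0.0 (shut) to 1.0 (fully open).
Only numpy, scipy, OpenCV 4.12 (cv2) and the standard library are available. Lean on these libraries where they do the work, as an engineer would, in place of code of your own. Each camera call takes 0.05 s, during which the arm holds its last target.

## Working session

There is one attempt and no reset: what is moved stays moved. The work goes in short steps, each a Python script; the robot and the scene stay as the last script left them, time stands still between calls to the robot, and variables do not carry over. Pictures are saved under pics/ and viewed, and the job is handed in when it is done.

```bash
mkdir -p pics; ls
python3 - <<'E'
from rig import robot
import cv2,numpy as np
s=robot.state(); print({k:np.round(v,3).tolist() for k,v in s.items()})
for n in("top","side"):
    f=robot.grab_frame(n); cv2.imwrite(f"pics/{n}0.png",f["pixels"][:,:,::-1]); np.savez(f"{n}0.npz",**f)
    print(n,f["fovy"],f["cx"],f["cy"],f["distortion"],np.round(f["world_from_camera"],3).tolist())
E
```

```text
pics
{'time_s': 0.0, 'qpos': [1.079, 0.287, 1.578, 0.0, 1.279, -0.15], 'joint_vel': [0.001, 0.0, -0.001, 0.0, -0.002, -0.001], 'joint_torque': [0.0, -40.598, -29.263, -0.0, 0.006, -0.0], 'ee_pos': [0.226, 0.635, 0.249], 'tcp_rot': [[-0.942, 0.335, -0.001], [0.335, 0.942, -0.002], [0.0, -0.002, -1.0]], 'ft_force': [-0.116, 0.057, -0.423], 'ft_torque': [0.066, 0.052, 0.066], 'gripper_width': 0.996}
top 53.698718281983524 257.0946241406738 185.6157989999897 [-0.08659185  0.          0.          0.          0.        ] [[0.04, 0.977, -0.209, 0.38], [-0.999, 0.039, -0.01, -0.041], [-0.002, 0.209, 0.978, 1.141], [0.0, 0.0, 0.0, 1.0]]
side 46.70458267756263 250.39528992594444 192.00963006578186 [0.03982379 0.         0.         0.         0.        ] [[0.844, 0.331, -0.422, 0.114], [-0.536, 0.502, -0.679, -0.847], [-0.013, 0.799, 0.601, 0.772], [0.0, 0.0, 0.0, 1.0]]
```

View pics/top0.png

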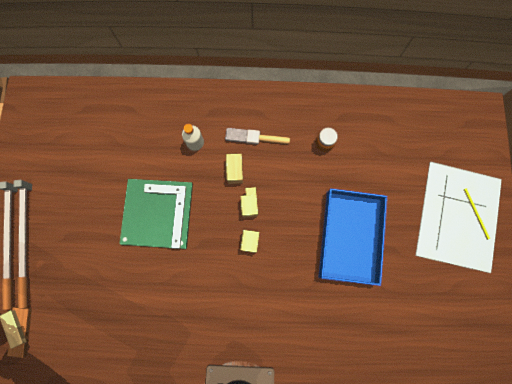

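View pics/side0.png

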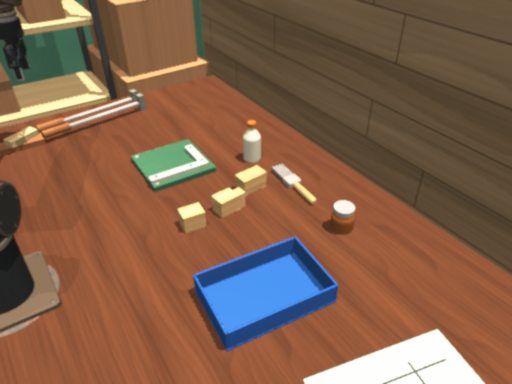

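The top view shows the three blocks: the far full one at (234,168), the notched one at (249,203) and the short one at (250,241). The jig is on the left, with its inner corner near (174,193). The long fence is on its right and the end stop at its far end. The blue bin is on the right at about (354,237). Next I'll measure them.

```bash
cat > vis.py <<'E'
import cv2,numpy as np
def K(f):
    h=f["pixels"].shape[0]; F=h/2/np.tan(np.radians(float(f["fovy"]))/2)
    return np.array([[F,0,float(f["cx"])],[0,F,float(f["cy"])],[0,0,1]])
def rays(f,px):
    u=cv2.undistortPoints(np.asarray(px,float).reshape(-1,1,2),K(f),np.asarray(f["distortion"],float)).reshape(-1,2)
    d=np.c_[u[:,0],-u[:,1],-np.ones(len(u))]
    T=np.asarray(f["world_from_camera"]); return T[:3,3],d@T[:3,:3].T
def onplane(f,px,z):
    o,d=rays(f,px); return o+d*((z-o[2])/d[:,2])[:,None]
def cloud(f):
    h,w=f["z_map"].shape; v,u=np.mgrid[:h,:w]
    o,d=rays(f,np.c_[u.ravel(),v.ravel()]); return (o+d*f["z_map"].reshape(-1,1)).reshape(h,w,3)
E
cat > m.py <<'E'
import sys
from vis import *
for n in("top","side"):
    f=np.load(f"{n}0.npz"); P=cloud(f); hsv=cv2.cvtColor(f["pixels"],cv2.COLOR_RGB2HSV); Z=P[...,2]
    wk=(P[...,0]>.25)&(P[...,0]<.85)&(abs(P[...,1])<.5)
    print(n,"bench z",np.median(Z[wk&(abs(Z)<.01)]))
    H,S,V=cv2.split(hsv)
    def comps(m,z,name,mn=30):
        m=m.astype(np.uint8); k,l,st,c=cv2.connectedComponentsWithStats(m,connectivity=4)
        for i in range(1,k):
            if st[i,4]<mn: continue
            ys,xs=np.where(l==i); Q=onplane(f,np.c_[xs,ys],z)
            r=cv2.minAreaRect((Q[:,:2]*1000).astype(np.float32))
            print(name,"px",np.round(c[i]),st[i,4],"z",round(float(np.median(Z[l==i])),4),"mean",np.round(Q[:,:2].mean(0)*1000,1),"rect",np.round(r[0],1),np.round(r[1],1),round(r[2],1))
    yel=(H>18)&(H<38)&(S>60)&(V>120)&wk
    comps(yel&(Z>.044)&(Z<.056),.05,"block")
    comps((H>50)&(H<85)&(S>80)&wk&(Z<.03),.018,"board",300)
    comps((S<50)&(V>120)&wk&(Z>.025)&(Z<.04),.032,"fence")
    comps((H>95)&(H<125)&(S>100)&wk,.055,"bin",300)
    comps((H>95)&(H<125)&(S>100)&wk&(Z>.05),.055,"binrim",100)
    comps(wk&(Z>.06),.1,"tall",30)
E
python3 m.py
```

```text
top bench z -0.0002867146064448045
block px [234. 167.] 393 z 0.0497 mean [667.5  41.3] rect [667.1  40.3] [80.3 44.4] 3.3
block px [249. 202.] 373 z 0.0493 mean [563.1  -9. ] rect [566.1  -7.1] [80.6 44.4] 7.0
block px [250. 241.] 317 z 0.0494 mean [451.1 -15.1] rect [451.1 -15.3] [44.8 58. ] 84.5
board px [152. 215.] 3359 z 0.0175 mean [517.6 283.2] rect [524.3 271.7] [200.6 199.3] 89.0
fence px [172. 207.] 787 z 0.0316 mean [541.6 220.6] rect [516.8 250. ] [127.2 183.9] 88.9
bin px [353. 237.] 5530 z 0.0052 mean [ 473.2 -310.5] rect [ 476.1 -310.7] [177.5 260.1] 84.9
binrim px [328. 239.] 220 z 0.0541 mean [ 463.9 -238. ] rect [ 477.9 -241.9] [262.3  69.9] 5.7
binrim px [376. 225.] 270 z 0.0542 mean [ 509.3 -376.9] rect [ 496.3 -382.1] [291.3 124.4] 22.1
tall px [191. 134.] 317 z 0.0927 mean [747.5 167.9] rect [747.8 166.8] [61.4 56.2] 2.0
tall px [328. 136.] 250 z 0.0694 mean [ 757.5 -228. ] rect [ 758.5 -227.9] [52.6 49.6] 0.1
side bench z 0.000597550477384079
block px [250. 174.] 261 z 0.0494 mean [665.1  40.3] rect [665.6  40. ] [81.7 47.2] 5.0
block px [228. 195.] 206 z 0.049
[... 174 characters left out ...]
.0196 mean [505.5 303.3] rect [521.2 295.6] [144.  196.3] 89.1
board px [184. 177.] 349 z 0.0167 mean [519.3 173.6] rect [520.7 173.5] [197.2  38.4] 3.4
fence px [183. 165.] 568 z 0.033 mean [536.4 216. ] rect [516.5 246.1] [137.9 186.2] 89.2
fence px [252. 154.] 54 z 0.032 mean [743.5 154.6] rect [743.8 154.4] [29.3 44.2] 56.4
bin px [263. 291.] 9661 z 0.0073 mean [ 459.6 -336.7] rect [ 468.2 -329.8] [201.7 271.7] 84.8
binrim px [263. 286.] 1056 z 0.0543 mean [ 467.1 -325. ] rect [ 474.3 -317. ] [172.9 260.1] 84.6
tall px [251. 135.] 339 z 0.09 mean [742.4 153.4] rect [750.1 164.8] [160.1  51.4] 56.6
tall px [344. 208.] 276 z 0.0693 mean [ 735.7 -265.3] rect [ 735.5 -265.5] [56.6 50.8] 56.7
```

Run:
```python
import cv2
a=cv2.imread("pics/top0.png"); c=a[140:270,110:275]; cv2.imwrite("pics/topcrop.png",cv2.resize(c,None,fx=4.4,fy=4.4,interpolation=cv2.INTER_NEAREST))
a=cv2.imread("pics/side0.png"); c=a[130:240,120:280]; cv2.imwrite("pics/sidecrop.png",cv2.resize(c,None,fx=5,fy=5,interpolation=cv2.INTER_NEAREST))
```

```text
(no output)
```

View pics/topcrop.png

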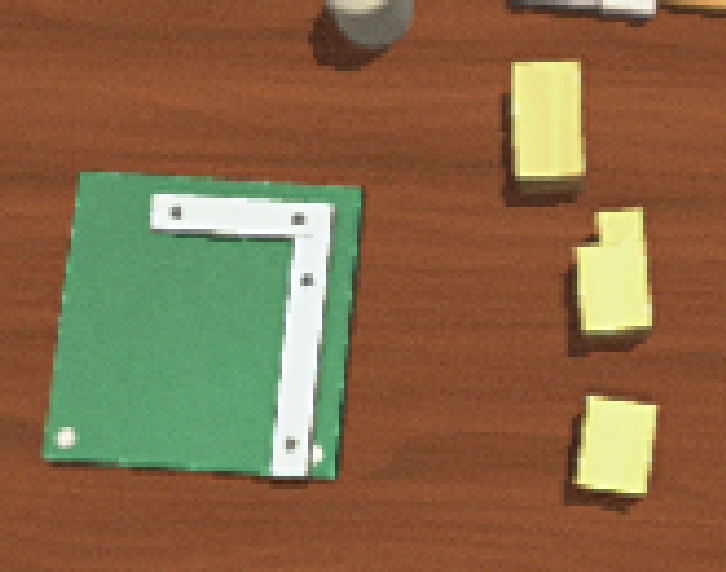

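View pics/sidecrop.png

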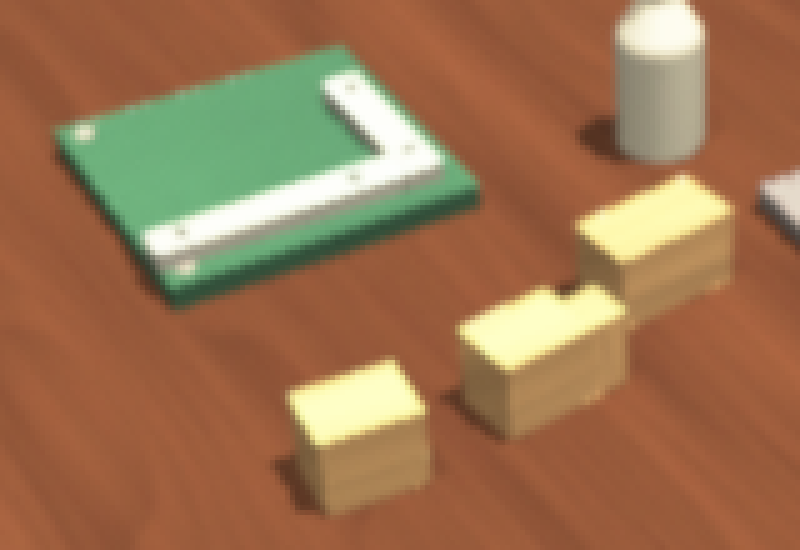

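```bash
cat > edge.py <<'E'
from vis import *
from scipy.ndimage import map_coordinates
def proj(f,P):
    T=np.linalg.inv(np.asarray(f["world_from_camera"])); C=np.asarray(P)@T[:3,:3].T+T[:3,3]; C=C*[1,-1,-1]
    return cv2.projectPoints(C.reshape(-1,1,3),np.zeros(3),np.zeros(3),K(f),np.asarray(f["distortion"],float))[0].reshape(-1,2)
def edge(f,a,b,nrm,z,half=.012,n=25):
    """sample profiles across the segment a-b along nrm; return fitted line pts"""
    g=f["pixels"][:,:,0].astype(float); out=[]
    s=np.linspace(-half,half,97)
    for t in np.linspace(0,1,n):
        p=np.array(a)*(1-t)+np.array(b)*t
        Q=p+s[:,None]*np.array(nrm); px=proj(f,np.c_[Q,np.full(len(s),z)])
        v=map_coordinates(g,[px[:,1],px[:,0]],order=1)
        d=np.diff(v); lo,hi=v.min(),v.max()
        if hi-lo<60: continue
        k=np.where(np.diff(np.sign(v-(lo+hi)/2)))[0]
        if len(k)!=1: continue
        out.append(Q[k[0]])
    out=np.array(out); 
    vx,vy,x0,y0=cv2.fitLine((out*1000).astype(np.float32),cv2.DIST_HUBER,0,.01,.01).ravel()
    if abs(vx)>abs(vy): vx,vy=np.array([vx,vy])*np.sign(vx)
    else: vx,vy=np.array([vx,vy])*np.sign(vy)
    return len(out),np.array([x0,y0]),np.degrees(np.arctan2(vy,vx))
if __name__=="__main__":
    a=np.radians(-1.1); ex=np.array([np.cos(a),np.sin(a)]); ey=np.array([-ex[1],ex[0]])
    c=np.array([.5168,.249]); L=lambda x,y:c+x*ex+y*ey
    for n in("top","side"):
        f=np.load(f"{n}0.npz")
        for nm,A,B,nr in[("long inner",L(-.085,-.038),L(.06,-.038),ey),("long outer",L(-.085,-.062),L(.085,-.062),ey),
                         ("stop inner",L(.068,-.03),L(.068,.055),ex),("stop outer",L(.092,-.055),L(.092,.055),ex)]:
            try: k,p,an=edge(f,A,B,nr,.032,half=.011); print(n,nm,k,"foot in L",np.round(((p/1000-c)@np.c_[ex,ey])*1000,1),"ang",round(an,2))
            except Exception as e: print(n,nm,e)
E
python3 edge.py
```

```text
top long inner 22 foot in L [ -8.9 -36.5] ang -1.06
top long outer 22 foot in L [  5. -61.] ang -0.94
top stop inner 23 foot in L [67.4 11.8] ang 89.19
top stop outer 22 foot in L [92.1 -2.7] ang 88.77
side long inner 25 foot in L [ -2.2 -32.4] ang -1.0
side long outer 25 foot in L [ 12.8 -63. ] ang -1.38
side stop inner 25 foot in L [65.3 16. ] ang 89.21
side stop outer 25 foot in L [92.8  0.5] ang 89.05
```

```bash
cat > h.py <<'E'
from rig import robot
import numpy as np
def R(deg,flip=False):
    a=np.radians(deg+(180 if flip else 0)); return np.array([[-np.cos(a),-np.sin(a),0],[-np.sin(a),np.cos(a),0],[0,0,-1.]])
def rep(tag=""):
    s=robot.state(); print(tag,"t",round(s["time_s"],2),"p",np.round(np.array(s["ee_pos"])*1000,1),"F",np.round(s["ft_force"],1),"M",np.round(s["ft_torque"],2),"w",round(s["gripper_width"],3),flush=True); return s
E
python3 - <<'E'
from h import *
for nm,p,d in[("short",(.450,-.0155),-5.2),("notch",(.559,-.0085),7),("sound",(.666,.040),3.8),("bin",(.476,-.312),-5.1),("jig",(.5446,.235),-1)]:
    for fl in(0,1):
        q=robot.ik(np.array([*p,.15]),R(d,fl)); print(nm,fl,None if q is None else np.round(q,2))
E
```

```text
short 0 [-0.26 -0.11  2.2  -0.    1.06 -1.74]
short 1 [-0.26 -0.11  2.2  -0.    1.06  1.4 ]
notch 0 [-0.2   0.14  1.95 -0.    1.06 -1.89]
notch 1 [-0.2   0.14  1.95 -0.    1.06  1.25]
sound 0 [-0.09  0.36  1.67 -0.    1.11 -1.73]
sound 1 [-0.09  0.36  1.67 -0.    1.11  1.41]
bin 0 [-0.76  0.16  1.92 -0.    1.06 -2.24]
bin 1 [-0.76  0.16  1.92 -0.    1.06  0.9 ]
jig 0 [ 0.24  0.21  1.86 -0.    1.07 -1.32]
jig 1 [ 0.24  0.21  1.86 -0.    1.07  1.82]
```

Run:
```python
from h import *
r=R(-5.2,1)
robot.movep(np.array([.450,-.0155,.16]),r); rep("above")
robot.move_linear(np.array([.450,-.0155,.034]),speed=.12); rep("down")
robot.grip(0.0); rep("grip")
robot.move_linear(np.array([.450,-.0155,.14]),speed=.2); rep("lift")
```

```text
above t 2.57 p [450.3 -15.1 160.2] F [0.9 0.5 0.7] M [ 0.06 -0.   -0.03] w 0.998
down t 3.77 p [450.7 -15.7  34.7] F [0.2 0.  0.2] M [-0.04  0.   -0.02] w 1.002
grip t 4.22 p [450.7 -15.7  34.7] F [0.4 0.8 3.4] M [0.04 0.03 0.05] w 0.52
lift t 4.91 p [449.  -15.3 138.7] F [-0.  -0.5 -1.7] M [ 0.05 -0.06  0.01] w 0.518
```

```bash
cat > binit.py <<'E'
from h import *
def binit(sgn,zrel):
    ex=np.array([.996,-.089]); c=np.array([.476,-.3135])+sgn*.062*ex
    robot.movep(np.array([*c,.15]),R(-5.1,1)); rep("over bin")
    robot.move_linear(np.array([*c,zrel]),speed=.15); rep("in bin")
    robot.grip(1.0); rep("open")
    robot.move_linear(np.array([*c,.15]),speed=.25); rep("up")
E
python3 - <<'E'
from binit import *
binit(-1,.043)
p=np.array([.559,-.0090]); 
r=R(7,1)
robot.movep(np.array([*p,.15]),r); rep("above")
robot.move_linear(np.array([*p,.034]),speed=.12); rep("down")
robot.grip(0.0); rep("grip")
robot.move_linear(np.array([*p,.14]),speed=.2); rep("lift")
E
```

```text
over bin t 6.04 p [ 414.1 -306.8  149. ] F [ 0.6 -0.3 -1.8] M [ 0.01 -0.05 -0.02] w 0.515
in bin t 6.91 p [ 415.  -308.3   43.9] F [-0.2 -0.  -1.5] M [-0.07  0.03 -0.05] w 0.518
open t 7.39 p [ 414.3 -308.1   43.3] F [-1.   0.3  0.2] M [-0.04 -0.04  0.03] w 0.998
up t 7.97 p [ 414.1 -307.8  149.9] F [ 0.1  0.8 -0.9] M [-0.   -0.02  0.01] w 0.998
above t 9.22 p [558.7  -9.8 149.4] F [ 0.2  0.3 -0.4] M [ 0.03  0.01 -0.02] w 0.998
down t 10.34 p [559.8  -9.2  34.9] F [0.6 0.9 0.2] M [-0.01  0.01  0.03] w 1.001
grip t 10.8 p [559.7  -9.   34.9] F [-0.3  0.   3.2] M [ 0.1   0.04 -0.02] w 0.518
lift t 11.48 p [557.8  -8.8 138.5] F [-0.1  0.3 -2. ] M [ 0.01 -0.05  0.01] w 0.516
```

Run:
```python
from binit import *
import cv2
binit(1,.043)
robot.movep(np.array([.666,.040,.15]),R(3.8,1)); rep("above sound")
for n in("top","side"):
    f=robot.grab_frame(n); cv2.imwrite(f"pics/{n}1.png",f["pixels"][:,:,::-1]); np.savez(f"{n}1.npz",**f)
```

```text
over bin t 12.67 p [ 537.8 -317.6  149.2] F [-0.1  0.1 -1.1] M [ 0.02 -0.    0.01] w 0.518
in bin t 13.53 p [ 538.5 -319.2   43.8] F [-0.   0.  -1.8] M [0.02 0.06 0.  ] w 0.52
open t 14.02 p [ 537.9 -319.2   43.3] F [ 0.2  0.  -0.8] M [ 0.03 -0.02  0.07] w 0.996
up t 14.59 p [ 537.7 -319.   150.3] F [ 0.1 -0.3 -0.3] M [-0.07  0.02  0.  ] w 1.003
above sound t 16.01 p [665.9  38.8 149.7] F [0.2 0.1 0.1] M [-0.01 -0.01  0.  ] w 0.999
```

View pics/top1.png

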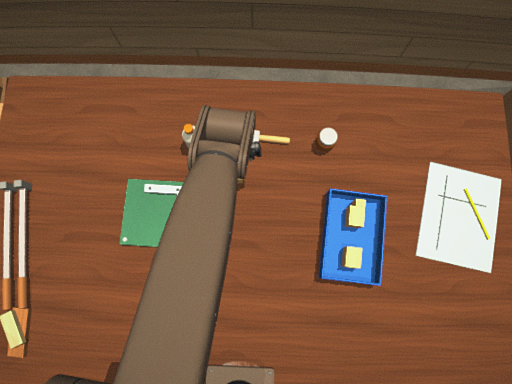

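View pics/side1.png

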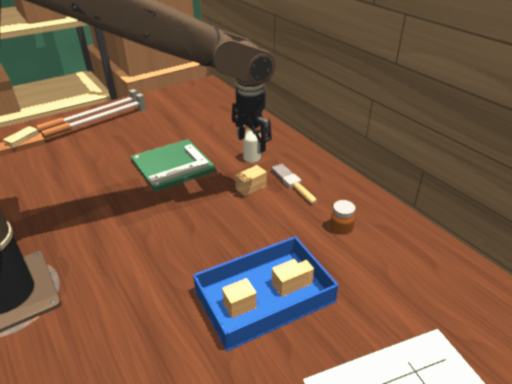

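Both faulty blocks are in the bin at (357,214) and (353,258). Next is the good block.

```bash
python3 - <<'E'
from h import *
p=np.array([.666,.040])
robot.move_linear(np.array([*p,.040]),speed=.12); rep("down")
robot.grip(0.0); rep("grip")
robot.move_linear(np.array([*p,.13]),speed=.2); rep("lift")
a=np.radians(-1.0); ex=np.array([np.cos(a),np.sin(a)]); ey=np.array([-ex[1],ex[0]])
h=np.array([.5446,.235])-.012*ex+.010*ey
robot.movep(np.array([*h,.13]),R(-1.0,1)); rep("above jig")
robot.move_linear(np.array([*h,.066]),speed=.1); robot.wait(.3); rep("low")
import cv2
for n in("top","side"):
    f=robot.grab_frame(n); cv2.imwrite(f"pics/{n}2.png",f["pixels"][:,:,::-1]); np.savez(f"{n}2.npz",**f)
E
python3 - <<'E'
import cv2
a=cv2.imread("pics/side2.png"); cv2.imwrite("pics/side2c.png",cv2.resize(a[80:220,100:260],None,fx=4,fy=4,interpolation=cv2.INTER_CUBIC))
E
```

```text
down t 17.18 p [666.9  39.9  41.1] F [ 0.3 -0.1  0.4] M [-0.    0.04 -0.06] w 1.001
grip t 17.63 p [666.8  40.   41.1] F [0.1 0.7 3.3] M [0.12 0.   0.04] w 0.517
lift t 18.23 p [665.   40.1 128.7] F [-0.8 -0.2 -1.3] M [-0.02  0.    0.02] w 0.517
above jig t 19.2 p [533.2 244.6 129.5] F [ 0.2  0.  -0.2] M [ 0.03 -0.04 -0.01] w 0.513
low t 20.29 p [533.2 245.4  66.7] F [ 0.   0.  -2.2] M [ 0.02  0.02 -0.06] w 0.517
```

View pics/side2c.png

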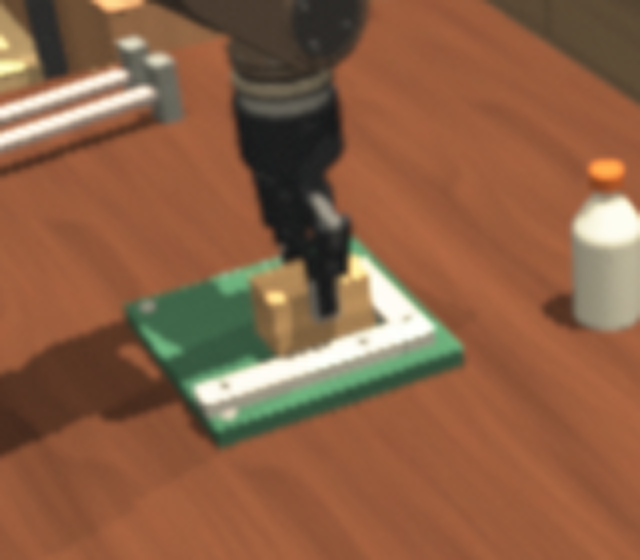

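View pics/top2.png

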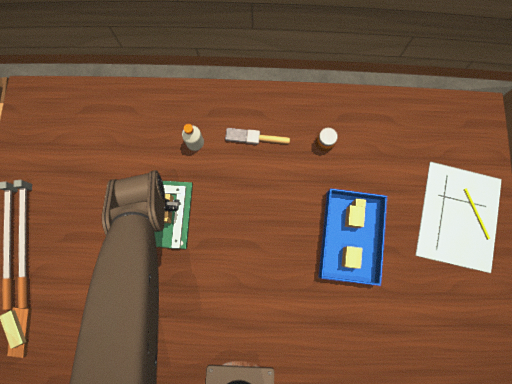

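The block is held above the board beside the fence, with its end short of the stop and the finger clear above the fence. I'll lower it under guard.

```bash
cat >> h.py <<'E'
def avg(n=4,dt=.03):
    F=[];M=[];P=[]
    for _ in range(n):
        robot.wait(dt); s=robot.state(); F.append(s["ft_force"]);M.append(s["ft_torque"]);P.append(s["ee_pos"])
    return np.mean(F,0),np.mean(M,0),np.mean(P,0)
a=np.radians(-1.0); ex=np.array([np.cos(a),np.sin(a),0]); ey=np.array([-ex[1],ex[0],0])
def show(tag,F,M,P,tgt=None):
    print(tag,"t",round(robot.state()["time_s"],2),"Fjig",np.round([F@ex,F@ey,F[2]],1),"M",np.round(M,2),"Pjig",np.round(np.array([P@ex,P@ey,P[2]])*1000,2),"" if tgt is None else np.round(np.array([tgt@ex,tgt@ey,tgt[2]])*1000,2),flush=True)
E
python3 - <<'E'
from h import *
h=np.array([.5446,.235,0])-.012*ex+.010*ey
z=.064
for z in np.arange(.062,.050,-.001):
    t=h+[0,0,z]; robot.move_linear(t,speed=.02); F,M,P=avg(3)
    show("z",F,M,P,t)
    if F[2]>6: break
np.save("t.npy",t)
E
```

```text
z t 20.84 Fjig [ 0.1  0.1 -1.3] M [-0.01  0.01 -0.01] Pjig [528.31 254.43  61.81] [528.42 254.47  62.  ]
z t 21.19 Fjig [-0.2  0.5 -1.2] M [ 0.02  0.01 -0.  ] Pjig [528.4  254.47  60.98] [528.42 254.47  61.  ]
z t 21.54 Fjig [ 0.2  0.3 -2. ] M [-0.  0.  0.] Pjig [528.39 254.47  59.96] [528.42 254.47  60.  ]
z t 21.89 Fjig [ 0.2 -0.2 -1.3] M [ 0.02 -0.06 -0.  ] Pjig [528.59 254.52  59.11] [528.42 254.47  59.  ]
z t 22.24 Fjig [-3.  -1.2  6.1] M [-0.14  0.38 -0.03] Pjig [528.58 254.53  59.08] [528.42 254.47  58.  ]
```

Run:
```python
from h import *
h=np.array([.5446,.235,0])-.012*ex+.010*ey
robot.grip(0.62); rep("open")
t=h+[0,0,.0585]; robot.move_linear(t,speed=.02)
robot.grip(0.0); rep("regrip")
# toward the fence (-y)
for d in np.arange(.0075,-.016,-.0015):
    t=h-.010*ey+d*ey+[0,0,.0585]; robot.move_linear(t,speed=.03); F,M,P=avg(2)
    show("y",F,M,P,t)
    if F@ey>14: break
np.save("t.npy",t)
```

```text
open t 22.5 p [532.8 245.2  57.8] F [ 0.3 -0.5  0. ] M [0.05 0.01 0.04] w 0.618
regrip t 22.98 p [533.  245.3  58.7] F [-0.6 -0.3 -0.2] M [0.04 0.01 0.04] w 0.516
y t 23.29 Fjig [0.2 1.  2.1] M [ 0.09 -0.04 -0.01] Pjig [528.59 251.97  58.7 ] [528.42 251.97  58.5 ]
y t 23.61 Fjig [-0.1  1.7  2. ] M [ 0.22 -0.01 -0.01] Pjig [528.56 250.54  58.7 ] [528.42 250.47  58.5 ]
y t 23.93 Fjig [0.5 2.2 3.1] M [0.29 0.02 0.01] Pjig [528.54 249.01  58.67] [528.42 248.97  58.5 ]
y t 24.24 Fjig [0.2 1.5 2.9] M [ 0.37 -0.    0.05] Pjig [528.55 247.49  58.68] [528.42 247.47  58.5 ]
y t 24.56 Fjig [-0.2  1.8  4.2] M [ 0.42  0.03 -0.01] Pjig [528.55 245.95  58.66] [528.42 245.97  58.5 ]
y t 24.88 Fjig [0.8 5.8 2.3] M [ 0.99  0.01 -0.07] Pjig [528.59 245.57  58.74] [528.42 244.47  58.5 ]
y t 25.19 Fjig [ 0.5 10.3  2.3] M [1.86 0.03 0.04] Pjig [528.58 245.44  58.81] [528.42 242.97  58.5 ]
y t 25.51 Fjig [ 0.4 15.1  1.6] M [ 2.68 -0.02  0.11] Pjig [528.6  245.31  58.88] [528.42 241.47  58.5 ]
```

Run:
```python
from h import *
t=np.load("t.npy"); t=t+ey*(.2442-t@ey); robot.move_linear(t,speed=.03); F,M,P=avg(2); show("relax",F,M,P,t)
last=None
for i in range(14):
    t=t+.002*ex; robot.move_linear(t,speed=.03); F,M,P=avg(2)
    show("x",F,M,P,t)
    if F@ex<-18: break
np.save("t.npy",t)
```

```text
relax t 25.82 Fjig [-0.1  7.4  3.2] M [1.26 0.01 0.03] Pjig [528.56 245.54  58.73] [528.42 244.2   58.5 ]
x t 26.14 Fjig [-4.9  7.3  7.7] M [ 1.24  0.8  -0.09] Pjig [528.82 245.55  58.78] [530.42 244.2   58.5 ]
x t 26.46 Fjig [-8.1  7.6 11. ] M [ 1.18  1.25 -0.04] Pjig [529.78 245.59  58.89] [532.42 244.2   58.5 ]
x t 26.77 Fjig [-9.1  6.7 11.6] M [ 1.14  1.34 -0.06] Pjig [531.6  245.57  58.88] [534.42 244.2   58.5 ]
x t 27.09 Fjig [-8.7  6.9 11. ] M [ 1.18  1.36 -0.08] Pjig [533.58 245.57  58.88] [536.42 244.2   58.5 ]
x t 27.41 Fjig [-8.8  7.  10.7] M [ 1.16  1.35 -0.11] Pjig [535.58 245.55  58.88] [538.42 244.2   58.5 ]
x t 27.73 Fjig [-8.9  7.1 11.5] M [ 1.17  1.35 -0.03] Pjig [537.6  245.57  58.89] [540.42 244.2   58.5 ]
x t 28.04 Fjig [-13.3   6.3  14.2] M [ 1.11  1.79 -0.07] Pjig [538.39 245.57  58.88] [542.42 244.2   58.5 ]
x t 28.36 Fjig [-19.2   5.2  19.5] M [ 1.07  2.64 -0.1 ] Pjig [538.54 245.58  59.  ] [544.42 244.2   58.5 ]
```

```bash
cat >> h.py <<'E'
def tilt():
    r=np.array(robot.state()["tcp_rot"]); z=-r[:,2]; y=-r[:,1]
    print("   tilt deg toward +x %.2f, +y %.2f, yaw %.2f"%(np.degrees(z@ex),np.degrees(z@ey),np.degrees(np.arctan2(-y[0],y[1]))),flush=True)
E
python3 - <<'E'
from h import *
t=np.load("t.npy"); tilt()
t=t-.0025*ey; robot.move_linear(t,speed=.03); F,M,P=avg(2); show("y",F,M,P,t); tilt()
t=t-.0025*ey; robot.move_linear(t,speed=.03); F,M,P=avg(2); show("y",F,M,P,t); tilt()
t=t-np.array([0,0,.001]); robot.move_linear(t,speed=.03); F,M,P=avg(2); show("z",F,M,P,t); tilt()
np.save("t.npy",t)
import cv2
for n in("top","side"):
    f=robot.grab_frame(n); cv2.imwrite(f"pics/{n}3.png",f["pixels"][:,:,::-1]); np.savez(f"{n}3.npz",**f)
a=cv2.imread("pics/side3.png"); cv2.imwrite("pics/side3c.png",cv2.resize(a[125:200,125:225],None,fx=7,fy=7,interpolation=cv2.INTER_NEAREST))
a=cv2.imread("pics/top3.png"); cv2.imwrite("pics/top3c.png",cv2.resize(a[170:255,110:205],None,fx=7,fy=7,interpolation=cv2.INTER_NEAREST))
E
```

```text
tilt deg toward +x 0.94, +y -0.04, yaw -1.06
y t 28.68 Fjig [-17.9  13.4  17.4] M [2.22 2.62 0.03] Pjig [538.58 245.38  59.08] [544.42 241.7   58.5 ]
   tilt deg toward +x 0.86, +y -0.31, yaw -1.09
y t 28.99 Fjig [-17.4  21.1  16.4] M [3.52 2.6  0.16] Pjig [538.58 245.17  59.19] [544.42 239.2   58.5 ]
   tilt deg toward +x 0.80, +y -0.58, yaw -1.14
z t 29.31 Fjig [-20.   20.4  21. ] M [3.38 2.98 0.09] Pjig [538.59 245.2   59.19] [544.42 239.2   57.5 ]
   tilt deg toward +x 0.83, +y -0.56, yaw -1.13
```

View pics/side3c.png

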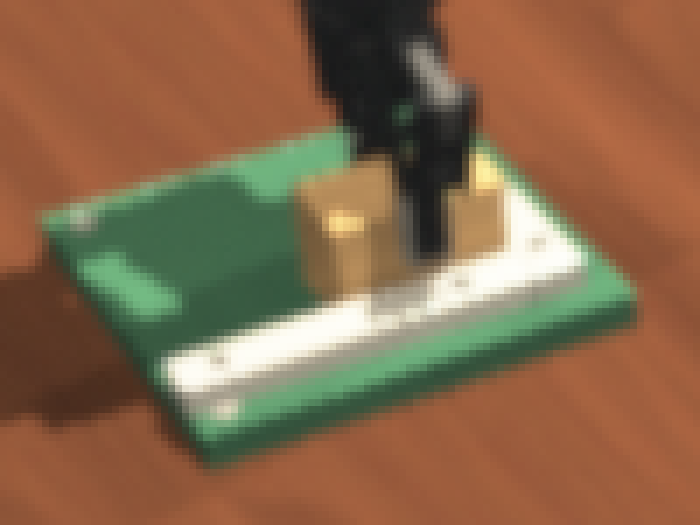

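View pics/top3c.png

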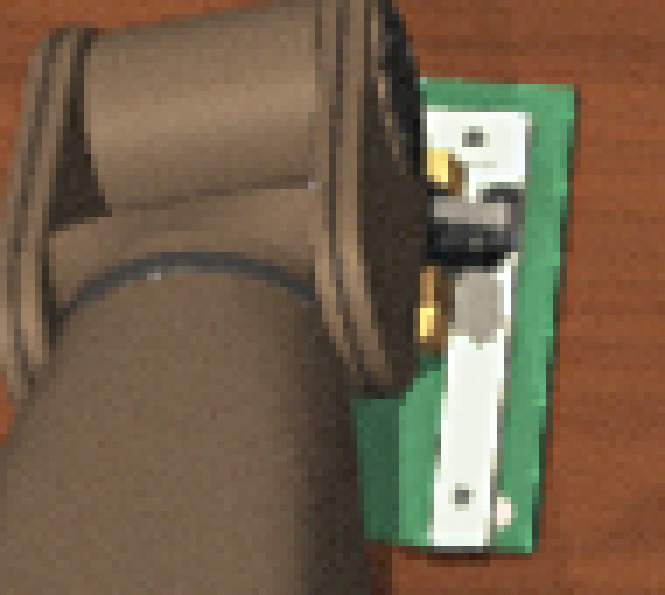

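The tool leans 0.8° towards the stop and 0.6° towards the fence under load, because the arm is compliant. That means the block is probably lifting slightly off the board at the rear. I'll unload it, regrip it flat in the corner, and press again with the lean compensated.

```bash
cat >> h.py <<'E'
from scipy.spatial.transform import Rotation as Ro
def Rt(lx,ly,yaw=-1.05):
    "commanded lean of up axis toward jig +x, +y (deg)"
    return Ro.from_rotvec(np.radians(lx)*ey-np.radians(ly)*ex).as_matrix()@R(yaw,1)
def go(x,y,z,lx=0,ly=0,tag="",speed=.03,n=2):
    t=x*ex+y*ey+np.array([0,0,z]); robot.move_linear(t,Rt(lx,ly),speed=speed); F,M,P=avg(n); show(tag,F,M,P,t); tilt(); return F,M,P
E
python3 - <<'E'
from h import *
F,M,P=go(.5384,.2455,.0588,tag="unload")
F,M,P=go(.5384-F@ex*0,.2455,.0588,tag="unload2")
robot.grip(0.62); robot.wait(.2); rep("open"); tilt()
robot.grip(0.0); robot.wait(.1); rep("regrip"); tilt()
for y,ly in((.2440,.2),(.2420,.4),(.2400,.6)):
    F,M,P=go(.5384,y,.0583,0,ly,tag="y")
E
```

```text
unload t 29.92 Fjig [-3.8  4.2  5.1] M [0.85 0.54 0.1 ] Pjig [537.77 245.63  58.71] [538.4 245.5  58.8]
   tilt deg toward +x 0.15, +y -0.05, yaw -1.10
unload2 t 30.23 Fjig [-4.2  4.7  6. ] M [0.86 0.51 0.07] Pjig [537.78 245.62  58.71] [538.4 245.5  58.8]
   tilt deg toward +x 0.16, +y -0.06, yaw -1.10
open t 30.69 p [542.6 235.6  58.4] F [ 0.5  0.2 -0.2] M [ 0.05 -0.03 -0.04] w 0.622
   tilt deg toward +x 0.03, +y 0.03, yaw -1.07
regrip t 31.02 p [542.8 236.2  58.9] F [0.3 1.8 0.5] M [ 0.25 -0.   -0.05] w 0.517
   tilt deg toward +x -0.03, +y -0.02, yaw -1.05
y t 31.33 Fjig [-0.5  5.7  2.1] M [1.14 0.13 0.02] Pjig [538.56 245.64  58.88] [538.4 244.   58.3]
   tilt deg toward +x -0.06, +y 0.01, yaw -1.09
y t 31.65 Fjig [ 0.4 11.9  0.1] M [2.26 0.1  0.12] Pjig [538.58 245.54  58.94] [538.4 242.   58.3]
   tilt deg toward +x -0.12, +y -0.03, yaw -1.13
y t 31.97 Fjig [ 1.  17.7 -1.6] M [3.43 0.04 0.26] Pjig [538.57 245.45  58.95] [538.4 240.   58.3]
   tilt deg toward +x -0.18, +y -0.06, yaw -1.17
```

```bash
sed -i 's/def go(x,y,z,lx=0,ly=0,tag="",speed=.03,n=2):/def go(x,y,z,lx=0,ly=0,tag="",speed=.03,n=2,yaw=-1.05):/; s/Rt(lx,ly),speed/Rt(lx,ly,yaw),speed/' h.py
python3 - <<'E'
from h import *
F,M,P=go(.5384,.2400,.0578,-.1,.65,tag="yaw",yaw=-.9)
for x,lx in((.5410,-.3),(.5430,-.6),(.5445,-.9)):
    F,M,P=go(x,.2400,.0575,lx,.65,tag="x",yaw=-.9)
    if F@ex<-24: break
E
```

```text
yaw t 32.28 Fjig [-0.4 17.7 -0.1] M [3.32 0.32 0.04] Pjig [538.56 245.5   58.94] [538.4 240.   57.8]
   tilt deg toward +x -0.25, +y -0.02, yaw -1.09
x t 32.6 Fjig [-9.4 17.   7.9] M [3.21 1.45 0.01] Pjig [538.66 245.54  58.9 ] [541.  240.   57.5]
   tilt deg toward +x -0.03, +y 0.05, yaw -1.09
x t 32.92 Fjig [-14.7  16.4  12.9] M [ 3.22  2.33 -0.  ] Pjig [538.77 245.55  58.86] [543.  240.   57.5]
   tilt deg toward +x -0.02, +y 0.09, yaw -1.09
x t 33.23 Fjig [-19.3  16.2  17.4] M [3.27 3.05 0.03] Pjig [538.81 245.56  58.86] [544.5 240.   57.5]
   tilt deg toward +x -0.08, +y 0.12, yaw -1.09
```

Run:
```python
from h import *
go(.5445,.2440,.0575,-.9,.2,tag="y relax",yaw=-.95)
go(.5470,.2440,.0575,-1.2,.2,tag="x more",yaw=-.95)
go(.5490,.2440,.0575,-1.5,.2,tag="x more",yaw=-.95)
```

```text
y relax t 33.58 Fjig [-19.5   3.4  19.3] M [ 0.87  3.13 -0.15] Pjig [538.83 245.72  58.88] [544.5 244.   57.5]
   tilt deg toward +x 0.04, +y 0.15, yaw -1.03
x more t 33.9 Fjig [-27.5   3.2  26.1] M [ 0.93  4.19 -0.17] Pjig [538.87 245.74  58.88] [547.  244.   57.5]
   tilt deg toward +x 0.14, +y 0.19, yaw -1.03
x more t 34.22 Fjig [-33.2   2.2  31.4] M [ 0.99  5.1  -0.16] Pjig [538.89 245.74  58.86] [549.  244.   57.5]
   tilt deg toward +x 0.17, +y 0.23, yaw -1.04
```

Run:
```python
from h import *
go(.5480,.2440,.0590,-1.5,.2,tag="z up",yaw=-.95)
go(.5475,.2415,.0595,-1.5,.5,tag="y",yaw=-.92)
go(.5470,.2390,.0600,-1.5,.75,tag="y",yaw=-.88)
```

```text
z up t 34.53 Fjig [-26.1   4.5  21.6] M [ 1.11  4.19 -0.1 ] Pjig [538.88 245.73  58.91] [548. 244.  59.]
   tilt deg toward +x -0.04, +y 0.19, yaw -1.04
y t 34.85 Fjig [-22.6  12.9  14.8] M [2.66 3.74 0.07] Pjig [538.83 245.62  58.88] [547.5 241.5  59.5]
   tilt deg toward +x -0.20, +y 0.18, yaw -1.07
y t 35.17 Fjig [-18.6  21.7   9.8] M [4.03 3.38 0.13] Pjig [538.82 245.53  58.91] [547. 239.  60.]
   tilt deg toward +x -0.37, +y 0.12, yaw -1.10
```

Run:
```python
from h import *
import cv2
go(.5480,.2388,.0598,-1.25,.65,tag="x",yaw=-.88)
go(.5485,.2385,.0595,-1.15,.65,tag="x",yaw=-.86)
robot.wait(.5); F,M,P=avg(6); show("settled",F,M,P); tilt(); rep()
for n in("top","side"):
    f=robot.grab_frame(n); cv2.imwrite(f"pics/{n}4.png",f["pixels"][:,:,::-1]); np.savez(f"{n}4.npz",**f)
a=cv2.imread("pics/side4.png"); cv2.imwrite("pics/side4c.png",cv2.resize(a[125:200,125:225],None,fx=7,fy=7,interpolation=cv2.INTER_NEAREST))
```

```text
x t 35.48 Fjig [-23.4  22.2  13. ] M [3.9  3.66 0.01] Pjig [538.87 245.48  58.9 ] [548.  238.8  59.8]
   tilt deg toward +x 0.03, +y 0.04, yaw -1.10
x t 35.8 Fjig [-25.4  22.2  15.2] M [ 3.96  3.88 -0.06] Pjig [538.91 245.47  58.92] [548.5 238.5  59.5]
   tilt deg toward +x 0.20, +y 0.02, yaw -1.08
settled t 36.5 Fjig [-25.6  21.6  15.7] M [ 3.97  3.86 -0.04] Pjig [538.91 245.46  58.92] 
   tilt deg toward +x 0.20, +y 0.02, yaw -1.09
 t 36.5 p [543.1 236.   58.9] F [-25.2  23.   16. ] M [ 3.96  3.87 -0.05] w 0.51
```

View pics/side4c.png

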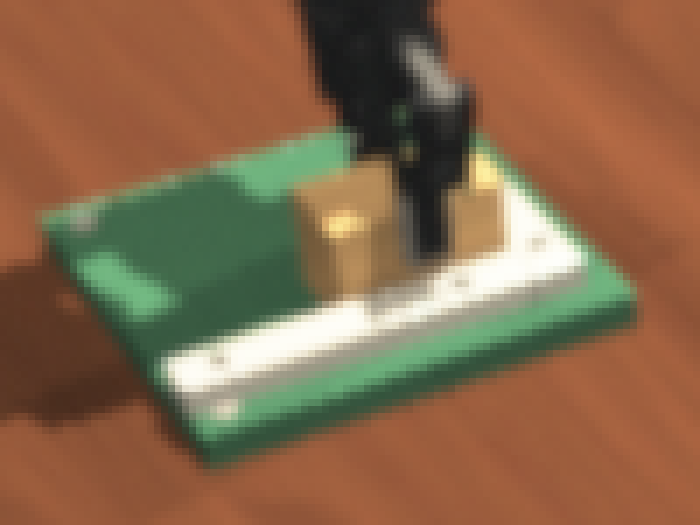

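View pics/side4.png

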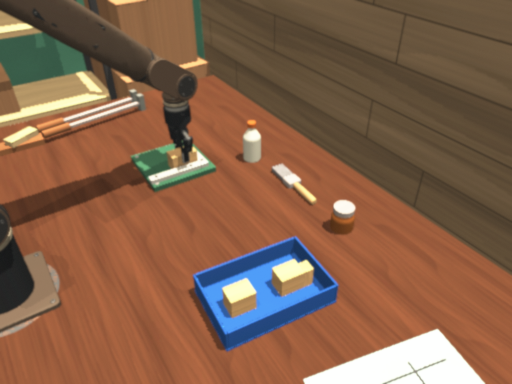

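The block sits in the corner, between its rear edge at crop (300,180) and the stop at crop (505,245). The bystanders haven't moved. I'll trim the last 0.2° of lean and hand in.

Run:
```python
from h import *
go(.5485,.2385,.0595,-1.3,.65,tag="trim",yaw=-.86)
robot.wait(.3); F,M,P=avg(5); show("final",F,M,P); tilt(); rep()
if F@ex<-18 and F@ey>15: robot.job_done(); print("handed in")
```

```text
trim t 36.92 Fjig [-25.2  22.5  15.7] M [ 3.97  3.94 -0.  ] Pjig [538.89 245.47  58.91] [548.5 238.5  59.5]
   tilt deg toward +x 0.05, +y 0.03, yaw -1.08
final t 37.38 Fjig [-25.   22.   15.5] M [3.96 3.98 0.03] Pjig [538.89 245.47  58.91] 
   tilt deg toward +x 0.05, +y 0.03, yaw -1.09
 t 37.38 p [543.1 236.   58.9] F [-24.   22.2  15.8] M [3.95 3.98 0.04] w 0.514
the job is handed in; nothing more can be done
handed in
```

I put the short block and then the notched block in the blue bin. I then set the good block flat in the jig corner and handed the job in at 37.4 s with the gripper still holding and pressing it.

- **Pressing force:** at the end the gripper pushed about 25 N towards the end stop, 22 N towards the long fence and 15.5 N down. Some of that is taken by friction.
- **Stop or drag:** I eased the fence push to about 3 N and pushed at 33 N towards the end stop. The gripper moved only 0.06 mm, and friction could account for at most about 24 N, so the block bears on the stop itself.
- **Alignment:** the tool leaned no more than 0.05° at hand-in. Its yaw was −1.09° against about −1.0° for the fence in the images, and there was almost no twisting load.
- **Bin and bystanders:** the last pictures, taken just before hand-in, show both faulty blocks in the bin and the glue, brush and jar where they started.

**Disagreements:**
- My first press tilted the block by about 0.8°, so I unloaded it, regripped it and pressed again with the lean corrected.
- Contact came about 1 mm (fence) and 2 mm (stop) from where the pictures predicted, in line with the calibration and where I gripped the block.
- The two cameras differed by about 4 mm on the fence's inner edge. I relied on contact there, not the pictures.
- The arm hides part of the corner from above, so flushness was checked by force and position, with only a coarse view from the side camera.

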